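# Press the two brass bench dogs flush

## Task

The next panel has to lie over the two brass bench dogs of the carving board: with the fingertips, gently push each brass dog straight down until its top is flush with the board, in either order, then draw the hand back clear. Do not touch the three black dogs, nor the carved blank, the gouge, the mallet or the glue bottle. Only push: nothing is to be pulled up or lifted.

Things in the scene. Friction and masses are not known exactly. Their poses are not given: they have to be found in the camera images.
- board: fixed pale wooden carving board, 340 (x) by 528 (y) by 45 mm thick, with dark strips along its two y ends, flat on the bench, turned a little about the vertical. Origin: centre of its underside; its top face is at 45 mm. Five raised dogs stand in it at least 110 mm apart, each in a thin steel ring; flat dark brown discs of 23 mm are empty dog holes
- brass_dog_a: round bright brass bench dog (pin), 25 mm in diameter, upright in the board. Origin: centre of its flat top face; z up. At the start its top stands 14 to 20 mm above the board. It slides straight down under about 3 N of steady drag (no spring: it stays where it is left) and meets a hard stop when its top is 1 mm above the board, which counts as flush. One of two brass dogs, which are alike
- brass_dog_b: round bright brass bench dog (pin), 25 mm in diameter, upright in the board. Origin: centre of its flat top face; z up. At the start its top stands 14 to 20 mm above the board. It slides straight down under about 3 N of steady drag (no spring: it stays where it is left) and meets a hard stop when its top is 1 mm above the board, which counts as flush. One of two brass dogs, which are alike
- black_dog_a: round black plastic bench dog (pin), 25 mm in diameter, upright in the board. Origin: centre of its flat top face; z up. Its top stands 14 to 20 mm above the board. It slides as easily as the brass ones (about 3 N) and is to stay as it is. One of three black dogs, which are alike
- black_dog_b: round black plastic bench dog (pin), 25 mm in diameter, upright in the board. Origin: centre of its flat top face; z up. Its top stands 14 to 20 mm above the board. It slides as easily as the brass ones (about 3 N) and is to stay as it is. One of three black dogs, which are alike
- black_dog_c: round black plastic bench dog (pin), 25 mm in diameter, upright in the board. Origin: centre of its flat top face; z up. Its top stands 14 to 20 mm above the board. It slides as easily as the brass ones (about 3 N) and is to stay as it is. One of three black dogs, which are alike
- blank: pale wooden blank, half carved, 50 by 340 by 44 mm high with a row of seven raised blocks, lying loose on the board's far part, along the board's y. Origin: centre of its underside. At least 45 mm clear of every dog
- gouge: carving gouge lying on the board's near part, about along the board's y: wooden handle 26 mm thick and 130 mm long (towards -y), steel blade towards +y, 255 mm in all, 24 mm high. Origin: on its underside, 15 mm from the handle's blade end. At least 50 mm clear of every dog
- mallet: wooden mallet lying on the bench beside the board's -y end: head 65 by 130 by 65 mm high centred 100 mm from the origin in its +x, handle 26 mm thick reaching 150 mm in its -x. Origin: under it, at bench level
- glue: upright glue bottle with a red cap, 60 mm in diameter, 150 mm high, on the bench beside the board's +y end. Origin: centre of its underside
Not all that is in view belongs to the job. There is more than one size of the glue; the job needs the largest.

How it is judged:
By the outcome, as a careful person would: the job done as asked, in the order asked, and still so for the second after the job is handed in, with the robot touching nothing.
It also fails if it takes over 35 s, if anything falls off the work surface, if the arm or the gripper's body presses on something with over 40 N, if the wrist force passes 120 N, or if a joint passes its speed limit or range.

## Robot

A 6-joint arm with a two-finger parallel gripper is mounted at the origin on the work surface. World frame = base frame: x ahead of the robot, y to its left, z up, the work surface at z = 0. Lengths are in m, angles in rad, forces in N, time in s.
With the tool pointing down it reaches from about 0.375 to 0.925 m from the base axis. Payload 5.7 kg.
Tool frame: the origin (TCP) lies on the centre line of the jaws, within the pads' length; the fingertips stand 11 mm ahead of it and the grasp point (between the pads) lies 8 mm behind it (finger_overhang is the distance from the TCP to the fingertips, in m); z points along the fingers, y is the direction in which the jaws open and shut (so a half turn about z gives the same grasp; the last joint's range is limited). The gripper opens to 88 mm and grips with 3 to 60 N. Pads are 20 mm wide; open, the fingers measure 115 mm over their backs; the gripper's body (75 mm by 178 mm) begins 61 mm behind the grasp point.
Start: joints at [1.134, 0.359, 1.51, -0, 1.272, -0.115], TCP at [0.19, 0.569, 0.234] pointing down, gripper open.
Joint ranges: [-2.97, 2.97], [-1.01, 2.36], [0.21, 2.38], [-0.96, 4.11], [0.2, 2.71], [-2.98, 2.98]. Speed limits (rad/s): [2.39, 2.39, 3.14, 3.14, 3.14, 3.14].

## Interface

Orientations are given as a rotation vector (axis times angle).
In Python, from workcell import * gives the robot as it stands.
- The arm moves only by the tool send_rows, never from a script. Its argument "rows" is a list that holds one entry, the list of rows, each a list of 7 numbers: the closure, from 0 (fully open) to 1 (shut), then the shift along the tool's x, y, z in mm, then the turn, a rotation vector about the tool's x, y, z in rad. A call has 1 to 12 rows; each row shifts and turns the pose as measured when the row begins, along the tool's axes as they then stand; what a row does not reach is not made up. A row lasts 1/12 s, in which the tool goes at most 41.7 mm and 7.16 degrees, less where a joint would pass 70% of its speed; a pose out of reach is approached as far as the arm can. A call is refused whole if a number of a shift passes 41.7 or a number of a turn 0.125, either way. A call with a gripper value outside its range is refused whole. The fingers move at their own pace and stop on an object; "newtons" is the grip in N (left out, the last holds). Time passes only in rows, so rows that do not move let the fingers close. It gives the time, the measured TCP pose, the force and the opening at its end, in the units of the state.
- observe(): the state, without advancing time (a new reading comes with each control period).
- snapshot(name): name is "scene" or "side" or "wrist"; returns a dict with "frame" (420x560x3 uint8, blue, green, red), "fx", "fy", "cx", "cy" (pixels), "position" and "orientation" of the camera in the world; the wrist camera has in their place "T_tool_cam" (4x4, takes a point from camera to tool coordinates, whose origin is the TCP and whose axes are the flange's). Camera axes: x right, y up, looking along -z (the intrinsics and any distortion apply to the point x, -y, -z); pixel columns grow to the right and rows downward; lengths in m; the calibration is good to about 2 mm. A picture is of the moment at which its call begins: read the wrist's pose just before it. There is no depth.
- job_done(): hands the job in, once; it reports no verdict.
The state is a dict: "time": time; "joint_pos": joint angles; "qvel": joint speeds; "joint_efforts": joint torques, N m; "tcp_pos": TCP position; "ee_rot": TCP orientation; "contact_force": force on the tool from outside, world axes, zero at the start; "moment": the same for the moment, N m; "grip_width": finger opening in m.
Only numpy, scipy, OpenCV 4.12 (cv2) and the standard library are available. Lean on these libraries where they do the work, as an engineer would, in place of code of your own. Each camera call takes 0.05 s, during which the arm holds its last target.

## Working session

There is one attempt and no reset: what is moved stays moved. The work goes in short steps, Python scripts to look and compute and a tool call to move; the robot and the scene stay as the last step left them, time stands still between calls to the robot, and variables do not carry over. Pictures are saved under pics/ and viewed, and the job is handed in when it is done.

Besides the shell and the picture viewer there is one more tool, called after "Emit:" in YAML: its name, and indented under it one key for each argument. send_rows: Moves the arm, as the interface text tells. Its arguments: {"type":"object","properties":{"rows":{"type":"array","items":{"type":"array","items":{"type":"array","items":{"type":"number"}}}},"newtons":{"type":"number"}},"required":["rows"]}

```bash
mkdir -p pics; cat > h.py <<'E'
from workcell import *
import numpy as np, cv2, pickle
def grab(n,f):
    s=observe(); d=snapshot(n); d['st']=s; cv2.imwrite(f'pics/{f}.png',d['frame']); pickle.dump(d,open(f'pics/{f}.pkl','wb')); return d
E
python3 - <<'E'
from h import *
for n in ('scene','side','wrist'):
    d=grab(n,n+'1'); print({k:v for k,v in d.items() if k not in('frame','st')})
print(d['st'])
E
```

```text
{'fx': 386.98926951921294, 'fy': 386.98926951921294, 'cx': 273.7392812439419, 'cy': 207.25281299178258, 'position': array([1.1933311 , 0.159427  , 0.77098375]), 'orientation': array([0.56234281, 0.68359421, 1.70664041])}
{'fx': 499.5630568640705, 'fy': 499.5630568640705, 'cx': 282.2892707604506, 'cy': 216.22393578593338, 'position': array([-0.04285726, -0.53987762,  0.90330343]), 'orientation': array([ 0.71024569, -0.31815588, -0.76664149])}
{'fx': 341.9442802163804, 'fy': 341.9442802163804, 'cx': 280.6204843362938, 'cy': 207.8252568709246, 'T_tool_cam': array([[ 4.46082958e-04,  9.52596199e-01,  3.04237213e-01,
         8.54139612e-02],
       [ 9.99999492e-01, -6.99857594e-04,  7.25088658e-04,
         1.15117050e-03],
       [ 9.03639424e-04,  3.04236735e-01, -9.52596028e-01,
        -1.50055816e-01],
       [ 0.00000000e+00,  0.00000000e+00,  0.00000000e+00,
         1.00000000e+00]])}
{'time': 0.1, 'joint_pos': array([ 1.13390290e+00,  3.59462490e-01,  1.51132554e+00, -3.55809387e-05,
        1.27251959e+00, -1.15112153e-01]), 'qvel': array([ 0.00030425, -0.00140464, -0.00383855,  0.00015317,  0.00109666,
        0.00119132]), 'joint_efforts': array([-1.02157446e-03, -5.16361928e+01, -2.71402788e+01,  6.76307478e-02,
        2.77938723e-02, -6.09522203e-05]), 'tcp_pos': array([0.18951734, 0.56863218, 0.23287557]), 'ee_rot': array([-5.03188930e-01, -3.10059153e+00,  2.60609317e-03]), 'contact_force': array([-1.1625073 , -0.50317572, -0.27856801]), 'moment': array([ 0.00069539, -0.01298237,  0.03609622]), 'grip_width': 0.08799316916707829}
```

View pics/scene1.png

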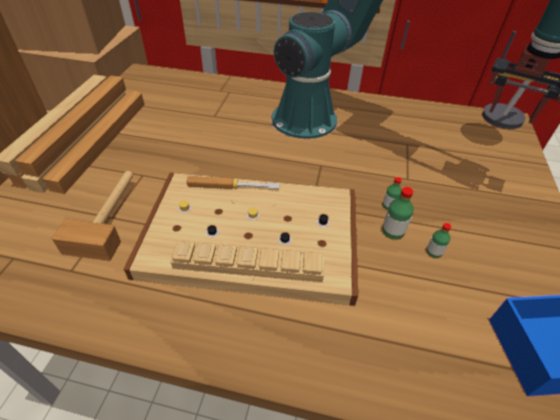

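View pics/side1.png

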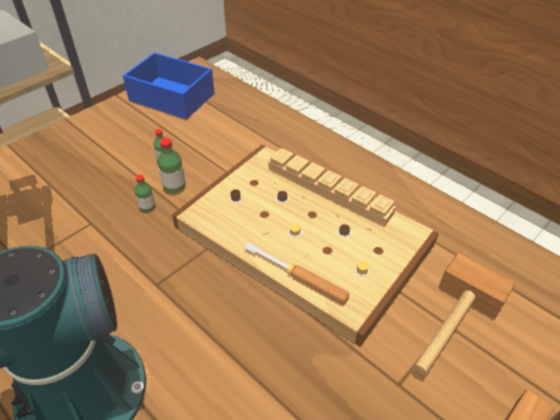

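View pics/wrist1.png

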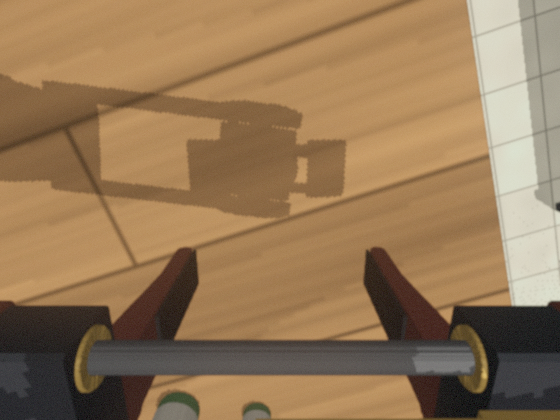

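The scene view shows two yellow-topped dogs at about (184,206) and (253,213), and black ones at (212,230), (285,238) and (324,219). In the side view the yellow ones are at (295,231) and (363,268). The dark brown flat discs are empty holes. The next step is to triangulate the dog tops and confirm them in a crop.

```bash
cat >> h.py <<'E'
from scipy.spatial.transform import Rotation as Ro
def cam(d):
    if 'T_tool_cam' in d:
        s=d['st'];T=np.eye(4);T[:3,:3]=Ro.from_rotvec(s['ee_rot']).as_matrix();T[:3,3]=s['tcp_pos'];T=T@d['T_tool_cam'];return T[:3,3],T[:3,:3]
    return np.array(d['position']),Ro.from_rotvec(d['orientation']).as_matrix()
def ray(d,u,v):
    p,R=cam(d);r=R@np.array([(u-d['cx'])/d['fx'],-(v-d['cy'])/d['fy'],-1]);return p,r/np.linalg.norm(r)
def onz(d,u,v,z):
    p,r=ray(d,u,v);return p+r*(z-p[2])/r[2]
def proj(d,X):
    p,R=cam(d);c=R.T@(np.array(X)-p);return d['cx']+d['fx']*c[0]/-c[2],d['cy']-d['fy']*c[1]/-c[2]
def tri(d1,a,d2,b):
    p,r=ray(d1,*a);q,s=ray(d2,*b)
    t=np.linalg.lstsq(np.stack([r,-s],1),q-p,rcond=None)[0];A=p+t[0]*r;B=q+t[1]*s
    return (A+B)/2,np.linalg.norm(A-B)
def blobs(img,lo,hi,amin=15,roi=None):
    m=cv2.inRange(cv2.cvtColor(img,cv2.COLOR_BGR2HSV),lo,hi)
    n,l,s,c=cv2.connectedComponentsWithStats(m);return [(c[i].round(1),s[i]) for i in range(1,n) if s[i][4]>=amin]
E
python3 - <<'E'
from h import *
L=lambda f:pickle.load(open(f'pics/{f}.pkl','rb'))
a,b=L('scene1'),L('side1')
for n,d,(x,y,w,h) in(('scene',a,(160,175,200,90)),('side',b,(215,160,200,130))):
    print(n)
    for lo,hi in(((20,140,150),(34,255,255)),((0,0,0),(179,255,60))):
        for c,s in blobs(d['frame'][y:y+h,x:x+w],lo,hi,10): print(c+[x,y],s[2:])
cs=cv2.resize(a['frame'][170:260,160:345],None,fx=4,fy=4,interpolation=2)
cv2.imwrite('pics/c1.png',cs)
cv2.imwrite('pics/c2.png',cv2.resize(b['frame'][175:285,220:400],None,fx=4,fy=4,interpolation=2))
E
```

```text
scene
[234.4 182.2] [ 5  6 22]
[183.4 203.8] [ 8  7 48]
[252.3 211.1] [ 9  7 51]
[323.1 219.1] [ 7  9 58]
[211.6 229.6] [ 8  8 54]
[284.6 237.2] [ 8  9 59]
side
[294.8 227.7] [ 9  8 54]
[362.4 265.6] [10  8 66]
[290.8 267.2] [ 6  7 24]
```

View pics/c1.png

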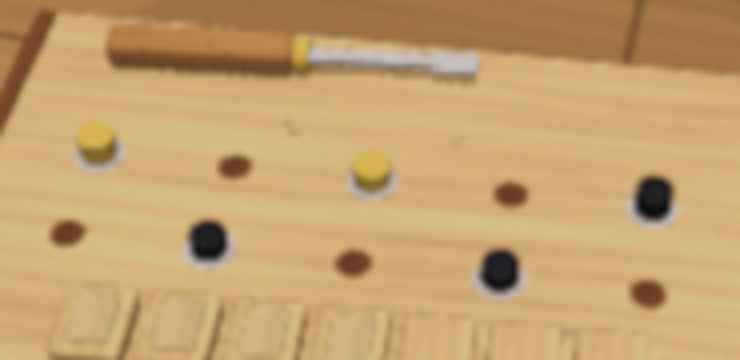

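View pics/c2.png

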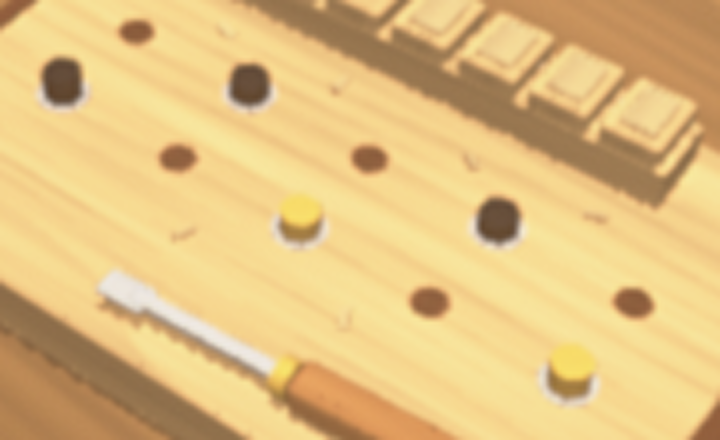

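The crops confirm two brass dogs with yellow tops, at scene (184,204) and (252,211). The third yellow patch at (234,182) is the gouge ferrule, and the other three dogs are black.

```bash
python3 - <<'E'
from h import *
L=lambda f:pickle.load(open(f'pics/{f}.pkl','rb'))
a,b=L('scene1'),L('side1')
for n,u,v in(('A',(183.6,204),(362.5,265.6)),('B',(252.4,211.2),(294.9,227.8))):
    X,e=tri(a,u,b,v);print(n,X.round(4),round(e,4),onz(a,*u,.062).round(4),onz(b,*v,.062).round(4))
for u in((323.1,218),(211.6,228.6),(284.6,236.2)): print('blk',onz(a,*u,.06).round(3))
for n,u in(('handle end',(188,182)),('ferrule',(234,182)),('tip',(279,186))): print(n,onz(a,*u,.055).round(3))
print('blank',onz(a,172,262,.08).round(3),onz(a,324,272,.08).round(3),onz(a,178,240,.089).round(3))
s=observe();print(Ro.from_rotvec(s['ee_rot']).as_matrix().round(3))
E
```

```text
A [ 0.5583 -0.219   0.0584] 0.0011 [ 0.5613 -0.2166  0.062 ] [ 0.556  -0.2208  0.062 ]
B [ 0.5389 -0.0405  0.0569] 0.0018 [ 0.543  -0.0384  0.062 ] [ 0.5357 -0.0444  0.062 ]
blk [0.521 0.139 0.06 ]
blk [ 0.622 -0.119  0.06 ]
blk [0.602 0.058 0.06 ]
handle end [ 0.472 -0.242  0.055]
ferrule [ 0.441 -0.119  0.055]
tip [0.427 0.005 0.055]
blank [ 0.75  -0.162  0.08 ] [0.697 0.164 0.08 ] [ 0.696 -0.17   0.089]
[[-0.949  0.316 -0.001]
 [ 0.316  0.949 -0.001]
 [ 0.    -0.001 -1.   ]]
```

Emit:
send_rows:
  rows:
    - [[1,-28,-25,0,0,0,0],[1,-28,-25,0,0,0,0],[1,-28,-25,0,0,0,0],[1,-28,-25,0,0,0,0],[1,-28,-25,0,0,0,0],[1,-28,-25,0,0,0,0],[1,-28,-25,0,0,0,0],[1,-28,-25,0,0,0,0],[1,-28,-25,0,0,0,0],[1,-28,-25,0,0,0,0],[1,0,0,0,0,0,0],[1,0,0,0,0,0,0]]
  newtons: 10

```text
time: 1.15
tcp_pos: [0.3823, 0.2301, 0.2299]
ee_rot: [-0.497, -3.101, 0.002]
contact_force: [0.2, 0.1, 0.3]
grip_width: 0.0112
```

Emit:
send_rows:
  rows:
    - [[1,-28,-25,0,0,0,0],[1,-28,-25,0,0,0,0],[1,-28,-25,0,0,0,0],[1,-28,-25,0,0,0,0],[1,-28,-25,0,0,0,0],[1,-28,-25,0,0,0,0],[1,-28,-25,0,0,0,0],[1,-28,-25,0,0,0,0],[1,0,0,0,0,0,0],[1,0,0,0,0,0,0]]

```text
time: 1.98
tcp_pos: [0.5386, -0.0281, 0.2277]
ee_rot: [-0.473, -3.103, -0.005]
contact_force: [-0.5, 0.2, -0.2]
grip_width: 0.0007
```

```bash
python3 - <<'E'
from h import *
d=grab('wrist','w2');s=d['st'];print(s['tcp_pos'],s['ee_rot'],s['grip_width'],s['contact_force'])
for c,st in blobs(d['frame'],(20,140,120),(34,255,255),40): print(c,st,onz(d,*c,.061).round(4))
for X in((.5583,-.219,.061),(.5389,-.0405,.061)):print(proj(d,X))
E
```

```text
[ 0.53863125 -0.02806547  0.22765449] [-0.47313801 -3.10326531 -0.00545516] 0.000719654695077586 [-0.47729483  0.20584135 -0.20127912]
[157.3 126.3] [148 113  21  25 197] [ 0.4467 -0.1146  0.061 ]
[267.7 194. ] [257 183  23  24 377] [ 0.5366 -0.0389  0.061 ]
(np.float64(106.967159963706), np.float64(264.1202235851873))
(np.float64(266.87457029816426), np.float64(196.64616003479085))
```

View pics/w2.png

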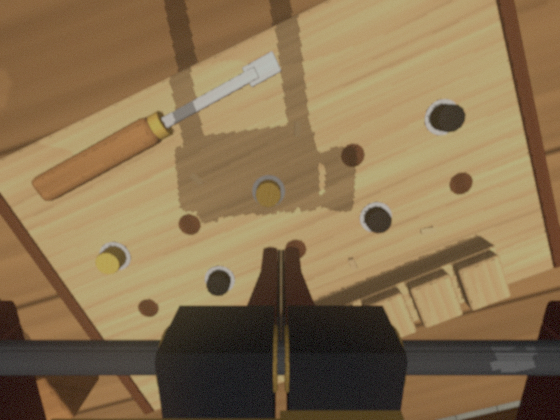

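The wrist view shows brass B at (267,195) and brass A at (107,263). Both agree with the triangulation to about 2 mm. The closed fingertips come down over B next, stopping short of contact.

Emit:
send_rows:
  rows:
    - [[1,-3,-11.5,20,0,0,0],[1,0,0,30,0,0,0],[1,0,0,30,0,0,0],[1,0,0,25,0,0,0],[1,0,0,10,0,0,0],[1,0,0,0,0,0,0],[1,0,0,0,0,0,0]]

```text
time: 2.62
tcp_pos: [0.5359, -0.0258, 0.1104]
ee_rot: [-0.451, -3.109, -0.009]
contact_force: [-1.5, -0.0, -0.3]
grip_width: 0.0007
```

```bash
python3 - <<'E'
from h import *
d=grab('wrist','w3');s=d['st'];print(s['tcp_pos'],s['ee_rot'],s['contact_force'])
e=grab('side','s3')
R=Ro.from_rotvec(s['ee_rot']).as_matrix();print(R.round(4))
for c,st in blobs(d['frame'],(20,140,80),(34,255,255),40): print(c,st,onz(d,*c,.059).round(4))
print(proj(e,s['tcp_pos']+R@[0,0,.011]))
cv2.imwrite('pics/s3c.png',cv2.resize(e['frame'][150:290,220:400],None,fx=4,fy=4,interpolation=2))
E
```

```text
[ 0.53591453 -0.02579449  0.11036565] [-0.45122088 -3.10857207 -0.00900171] [-1.50665602 -0.03875475 -0.25720907]
[[-9.587e-01  2.843e-01  4.000e-04]
 [ 2.843e-01  9.587e-01  5.700e-03]
 [ 1.200e-03  5.600e-03 -1.000e+00]]
[ 86.8 144.9] [ 69 122  40  42 491] [ 0.4469 -0.1158  0.059 ]
[257.1 244. ] [242 224  36  41 742] [ 0.535  -0.0398  0.059 ]
[ 32.  326.6] [ 22 314  26  26 226] [ 0.5497 -0.208   0.059 ]
[274.4 375.9] [273 365   4  24  47] [ 0.6387 -0.0596  0.059 ]
[350.  415.3] [340 411  19   9  73] [ 0.6914 -0.0149  0.059 ]
[393.2 415.9] [387 411  15   9  60] [0.7016 0.0168 0.059 ]
[286.8 415.8] [280 412  14   8  44] [ 0.6779 -0.0615  0.059 ]
[318.8 415.5] [311 412  18   8  71] [ 0.6847 -0.0379  0.059 ]
[335.8 415.3] [330 412  13   8  52] [ 0.6882 -0.0254  0.059 ]
[370.5 415.4] [359 412  24   8  94] [6.961e-01 1.000e-04 5.900e-02]
(np.float64(289.31928149355474), np.float64(212.2122239518992))
```

View pics/w3.png

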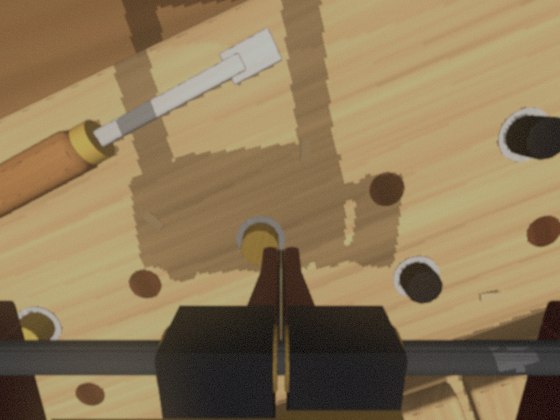

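View pics/s3c.png

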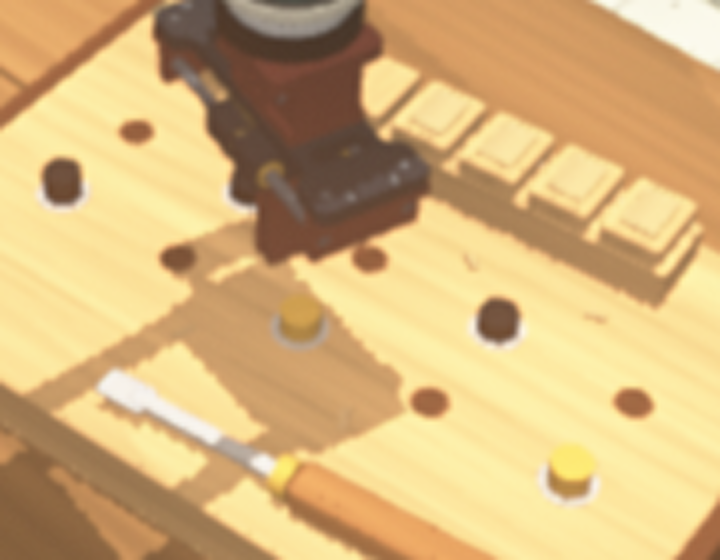

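B sits ahead of the fingers and off to -y, because the sideways shift was not reached. I'm correcting that before any contact.

Emit:
send_rows:
  rows:
    - [[1,-2.5,-7,0,0.006,0,0],[1,-2.5,-7,0,0,0,0],[1,0,0,0,0,0,0],[1,0,0,0,0,0,0]]

```text
time: 3.05
tcp_pos: [0.5405, -0.0422, 0.1153]
ee_rot: [0.448, 3.101, -0.003]
contact_force: [-0.4, -0.4, 0.2]
grip_width: 0.0002
```

```bash
cat > chk.py <<'E'
from h import *
import sys
n=sys.argv[1]
d=grab('wrist','w'+n);s=d['st'];print(s['time'],s['tcp_pos'].round(4),s['contact_force'].round(2))
e=grab('side','s'+n);a=grab('scene','a'+n)
R=Ro.from_rotvec(s['ee_rot']).as_matrix();print(R.round(4))
print(proj(e,s['tcp_pos']+R@[0,0,.011]))
w=np.hstack([cv2.resize(e['frame'][180:290,270:390],None,fx=3.3,fy=3.3,interpolation=2)[:363],cv2.resize(a['frame'][170:280,160:280],None,fx=3.3,fy=3.3,interpolation=2)])
cv2.imwrite(f'pics/m{n}.png',w)
E
python3 chk.py 4
```

```text
3.05 [ 0.5405 -0.0422  0.1153] [-0.38 -0.39  0.24]
[[-9.591e-01  2.828e-01  7.700e-03]
 [ 2.828e-01  9.592e-01 -2.800e-03]
 [-8.200e-03 -5.000e-04 -1.000e+00]]
(np.float64(296.2575510031554), np.float64(213.35013045655847))
```

View pics/m4.png

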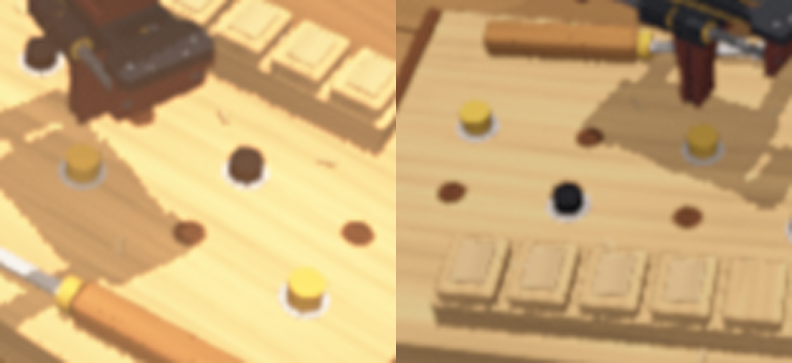

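View pics/w4.png

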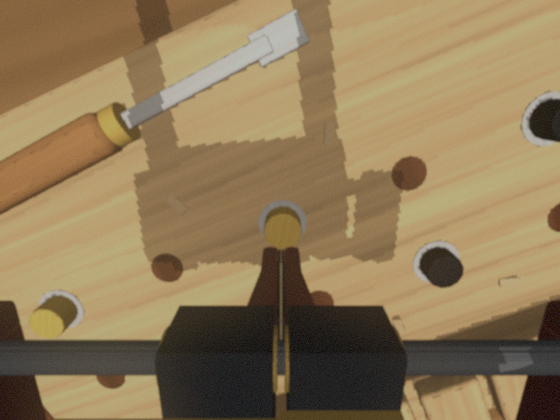

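```bash
python3 - <<'E'
from h import *
d=pickle.load(open('pics/w4.pkl','rb'))
for c,st in blobs(d['frame'],(20,140,60),(34,255,255),150):print(c,st,onz(d,*c,.06).round(4))
print(onz(d,282,231,.06), proj(d,(.537,-.04,.06)))
cv2.imwrite('pics/w4c.png',cv2.resize(d['frame'][190:270,230:340],None,fx=6,fy=6,interpolation=2))
print(observe()['tcp_pos'],observe()['qvel'].round(4))
E
```

```text
[114.  126.5] [ 98 105  34  41 472] [ 0.4467 -0.1151  0.06  ]
[282.1 229.3] [265 209  35  40 939] [ 0.5363 -0.039   0.06  ]
[ 55.7 311.4] [ 36 298  35  34 233] [ 0.551  -0.2084  0.06  ]
[338.7 415.2] [280 410 123  10 647] [ 0.6996 -0.0404  0.06  ]
[ 0.53746129 -0.03936712  0.06      ] (np.float64(280.85538332827065), np.float64(230.61886228493523))
[ 0.54011942 -0.04192903  0.11484362] [ 0.004   0.0044  0.0066  0.0002  0.0013 -0.0004]
```

View pics/w4c.png

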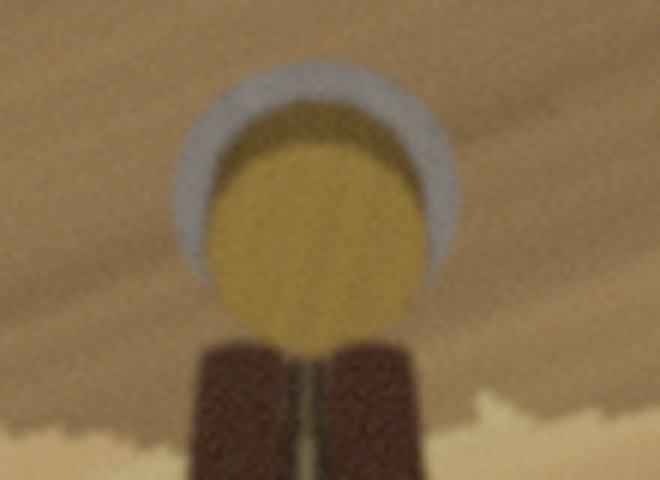

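Emit:
send_rows:
  rows:
    - [[1,3,2,0,0,0.008,0],[1,0,0,8,0,0,0],[1,0,0,8,0,0,0],[1,0,0,8,0,0,0],[1,0,0,8,0,0,0],[1,0,0,4,0,0,0],[1,0,0,0,0,0,0]]

```text
time: 3.78
tcp_pos: [0.5366, -0.0385, 0.0742]
ee_rot: [-0.449, -3.106, -0.0]
contact_force: [0.6, 0.7, -1.0]
grip_width: 0.0005
```

```bash
python3 chk.py 5
```

```text
3.7833 [ 0.5366 -0.0385  0.0742] [ 0.63  0.71 -1.03]
[[-9.591e-01  2.829e-01 -3.300e-03]
 [ 2.829e-01  9.591e-01  6.000e-04]
 [ 3.300e-03 -4.000e-04 -1.000e+00]]
(np.float64(293.2557200765668), np.float64(225.92732700529072))
```

View pics/m5.png

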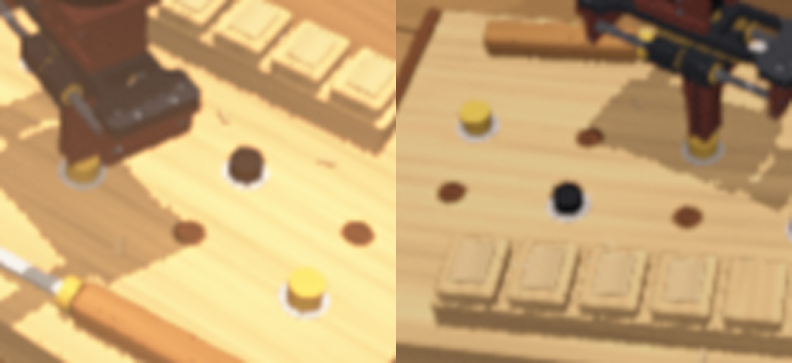

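View pics/w5.png

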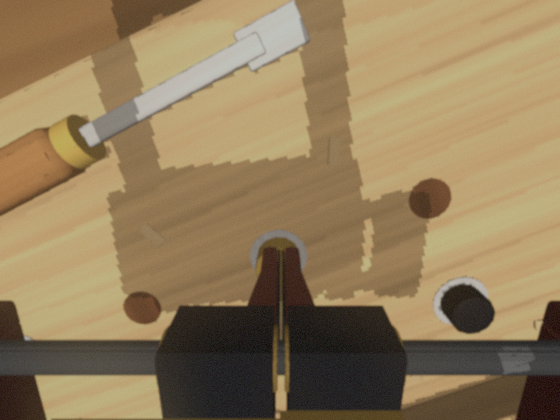

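The fingers are centred on B, just above its top or touching it. I'm pushing down in small steps.

Emit:
send_rows:
  rows:
    - [[1,0,0,3,0,0,0],[1,0,0,3,0,0,0],[1,0,0,3,0,0,0],[1,0,0,3,0,0,0]]

```text
time: 4.27
tcp_pos: [0.5382, -0.0389, 0.0644]
ee_rot: [0.449, 3.108, -0.0]
contact_force: [-0.9, -0.9, 2.0]
grip_width: 0.0004
```

Emit:
send_rows:
  rows:
    - [[1,0,0,2,0,0,0],[1,0,0,2,0,0,0],[1,0,0,2,0,0,0]]

```text
time: 4.52
tcp_pos: [0.5382, -0.0389, 0.058]
ee_rot: [0.449, 3.108, -0.0]
contact_force: [-1.2, 1.0, 2.6]
grip_width: 0.0004
```

Emit:
send_rows:
  rows:
    - [[1,0,0,1,0,0,0],[1,0,0,1,0,0,0]]

```text
time: 4.68
tcp_pos: [0.5383, -0.0389, 0.0571]
ee_rot: [0.448, 3.108, -0.0]
contact_force: [-5.8, 1.0, 24.3]
grip_width: 0.0
```

Force rose to 24 N with the tip at 46 mm, so B is at its hard stop. I'm lifting straight up and going across to A.

Emit:
send_rows:
  rows:
    - [[1,0,0,-10,0,0,0],[1,0,0,-20,0,0,0],[1,0,0,-20,0,0,0],[1,0,0,-15,0,0,0],[1,0,0,0,0,0,0]]

```text
time: 5.1
tcp_pos: [0.5386, -0.039, 0.1241]
ee_rot: [0.449, 3.108, -0.0]
contact_force: [0.4, 0.1, 0.1]
grip_width: 0.0003
```

Emit:
send_rows:
  rows:
    - [[1,-8,-20,0,0,0,0],[1,-8,-20,0,0,0,0],[1,-8,-20,0,0,0,0],[1,-8,-20,0,0,0,0],[1,-8,-20,0,0,0,0],[1,-8,-20,0,0,0,0],[1,-8,-20,0,0,0,0],[1,-8,-20,0,0,0,0],[1,0,0,0,0,0,0],[1,0,0,0,0,0,0]]

```text
time: 5.93
tcp_pos: [0.5559, -0.2174, 0.1181]
ee_rot: [0.445, 3.107, 0.001]
contact_force: [-0.4, 0.9, 0.2]
grip_width: 0.0007
```

```bash
python3 chk.py 6;  python3 - <<'E'
from h import *
d=pickle.load(open('pics/w6.pkl','rb'))
for c,st in blobs(d['frame'],(20,140,60),(34,255,255),150):print(c,st,onz(d,*c,.06).round(4))
E
```

```text
5.9333 [ 0.5559 -0.2174  0.1181] [-0.4   0.91  0.16]
[[-9.598e-01  2.807e-01  3.000e-03]
 [ 2.807e-01  9.598e-01 -0.000e+00]
 [-2.900e-03  8.000e-04 -1.000e+00]]
(np.float64(363.97971218561435), np.float64(251.23625552184234))
[413.4  12.9] [401   0  23  26 321] [ 0.4522 -0.1113  0.06  ]
[278.3 233.2] [261 214  35  38 852] [ 0.5546 -0.2174  0.06  ]
[340.5 415.2] [281 410 121  10 678] [ 0.7177 -0.2139  0.06  ]
```

View pics/m6.png

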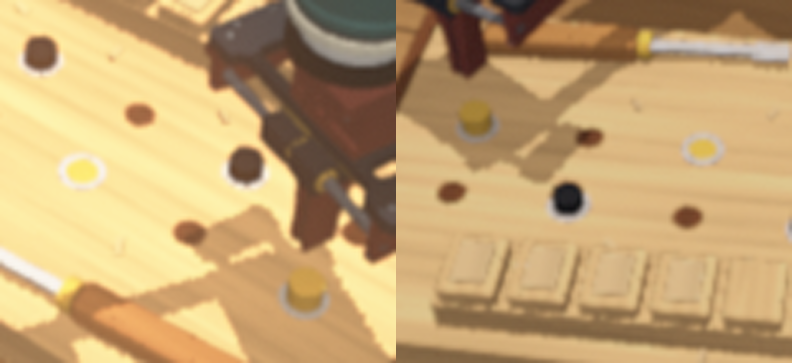

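View pics/w6.png

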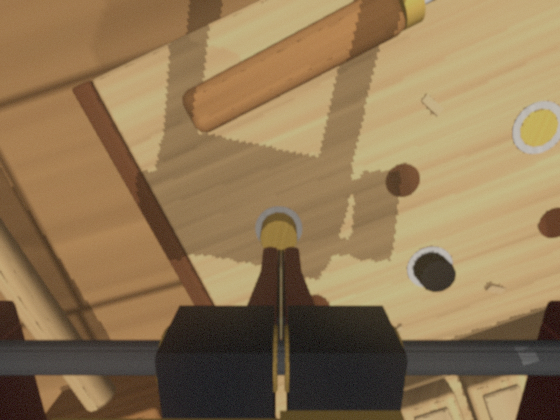

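B reads flush in both views, with its top level inside the ring. A's top is centred at (278,234), right under the fingers. I'm descending on A.

Emit:
send_rows:
  rows:
    - [[1,0,0,8,0,0,0],[1,0,0,8,0,0,0],[1,0,0,8,0,0,0],[1,0,0,8,0,0,0],[1,0,0,6,0,0,0],[1,0,0,4,0,0,0],[1,0,0,0,0,0,0]]

```text
time: 6.67
tcp_pos: [0.5557, -0.2114, 0.0716]
ee_rot: [0.434, 3.109, 0.002]
contact_force: [-0.0, -1.1, 2.1]
grip_width: 0.0004
```

```bash
python3 chk.py 7
```

```text
6.6667 [ 0.5557 -0.2114  0.0716] [-0.01 -1.11  2.06]
[[-9.618e-01  2.739e-01  2.200e-03]
 [ 2.739e-01  9.618e-01  8.000e-04]
 [-1.900e-03  1.400e-03 -1.000e+00]]
(np.float64(358.8000719267943), np.float64(263.6600814278128))
```

View pics/m7.png

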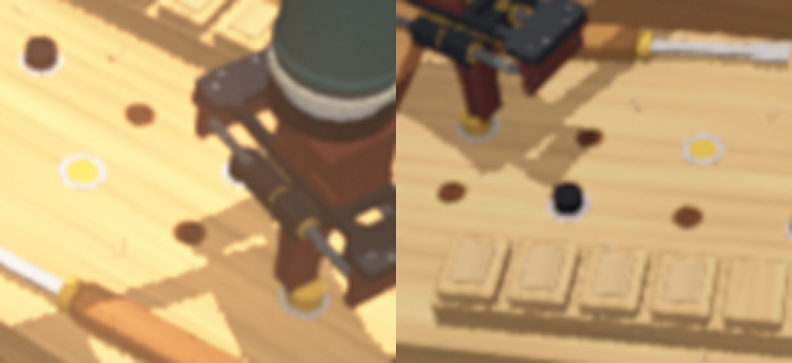

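View pics/w7.png

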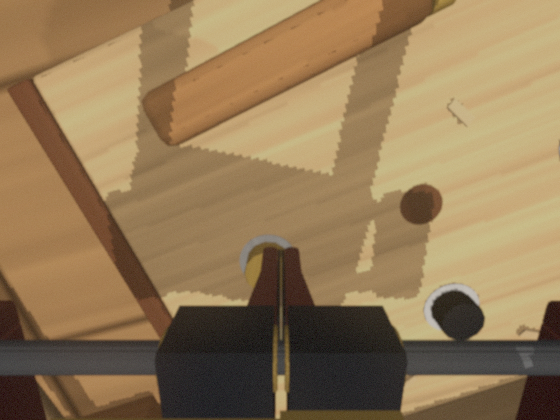

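The hand drifted 6 mm to +y on the way down. I'm lifting a little, recentring, then pushing.

Emit:
send_rows:
  rows:
    - [[1,0,0,-6,0,0,0],[1,-2,-6,-2,0,0,0],[1,0,0,0,0,0,0],[1,0,0,0,0,0,0]]

```text
time: 7.15
tcp_pos: [0.5564, -0.2186, 0.0825]
ee_rot: [0.435, 3.108, 0.002]
contact_force: [-0.9, 0.9, -0.5]
grip_width: 0.0002
```

Emit:
send_rows:
  rows:
    - [[1,0,0,4,0,0,0],[1,0,0,4,0,0,0],[1,0,0,2,0,0,0],[1,0,0,0,0,0,0]]

```text
time: 7.48
tcp_pos: [0.5568, -0.2192, 0.0723]
ee_rot: [0.436, 3.106, 0.001]
contact_force: [0.5, 0.1, 0.1]
grip_width: 0.0007
```

```bash
python3 chk.py 8
```

```text
7.4833 [ 0.5568 -0.2192  0.0723] [0.46 0.09 0.14]
[[-9.614e-01  2.751e-01  5.100e-03]
 [ 2.751e-01  9.614e-01 -2.000e-04]
 [-5.000e-03  1.200e-03 -1.000e+00]]
(np.float64(362.09925470205377), np.float64(265.17668021220993))
```

View pics/w8.png

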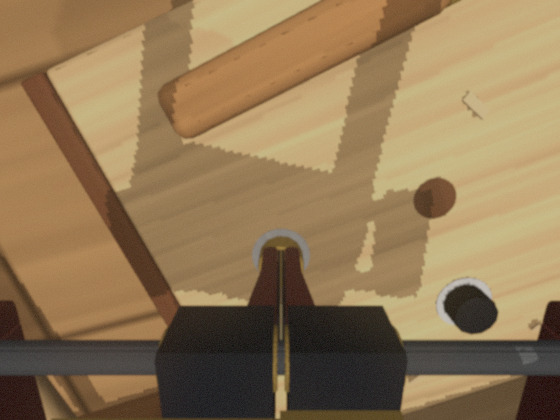

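The fingers are centred on A at (281,245), so the push can go ahead.

Emit:
send_rows:
  rows:
    - [[1,0,0,3,0,0,0],[1,0,0,3,0,0,0],[1,0,0,3,0,0,0],[1,0,0,2,0,0,0]]

```text
time: 7.97
tcp_pos: [0.5574, -0.2195, 0.0618]
ee_rot: [0.435, 3.105, -0.0]
contact_force: [-0.6, 1.4, 2.9]
grip_width: 0.0005
```

Emit:
send_rows:
  rows:
    - [[1,0,0,2,0,0,0],[1,0,0,1.5,0,0,0],[1,0,0,1,0,0,0]]

```text
time: 8.22
tcp_pos: [0.5575, -0.2195, 0.0572]
ee_rot: [0.435, 3.105, -0.0]
contact_force: [-4.7, 2.1, 19.7]
grip_width: 0.0008
```

A has reached its hard stop, with 20 N at a tip height of 46 mm. I'm drawing the hand up clear.

Emit:
send_rows:
  rows:
    - [[1,0,0,-10,0,0,0],[1,0,0,-20,0,0,0],[1,0,0,-30,0,0,0],[1,0,0,-30,0,0,0],[1,0,0,-30,0,0,0],[1,0,0,-30,0,0,0],[1,0,0,-15,0,0,0],[1,0,0,0,0,0,0],[1,0,0,0,0,0,0]]

```text
time: 8.97
tcp_pos: [0.5558, -0.2185, 0.2294]
ee_rot: [0.435, 3.107, 0.002]
contact_force: [0.4, -0.0, -0.7]
grip_width: 0.0005
```

```bash
python3 chk.py 9
```

```text
8.9667 [ 0.5558 -0.2185  0.2294] [ 0.35 -0.03 -0.69]
[[-9.615e-01  2.748e-01  4.500e-03]
 [ 2.748e-01  9.615e-01  7.000e-04]
 [-4.100e-03  1.900e-03 -1.000e+00]]
(np.float64(372.1053174150701), np.float64(214.3164055813054))
```

View pics/m9.png

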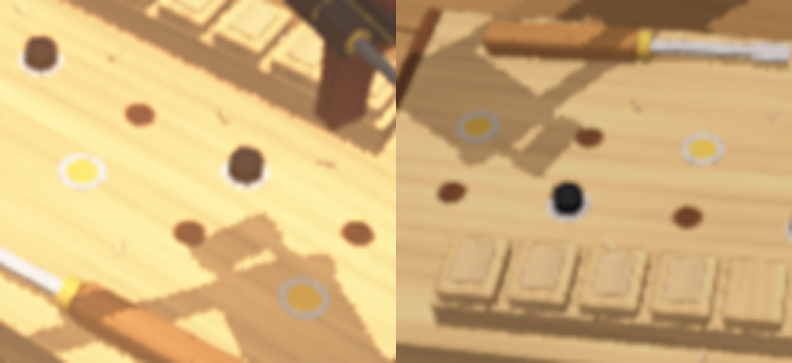

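View pics/w9.png

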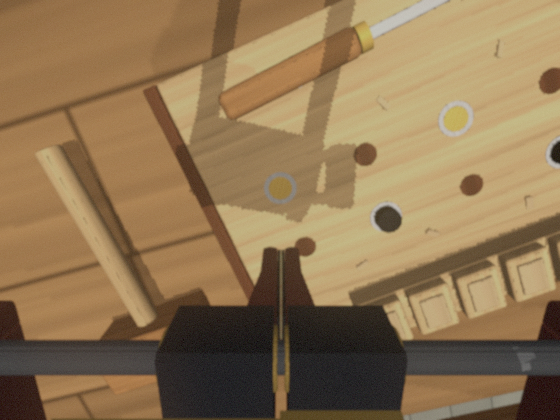

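View pics/a9.png

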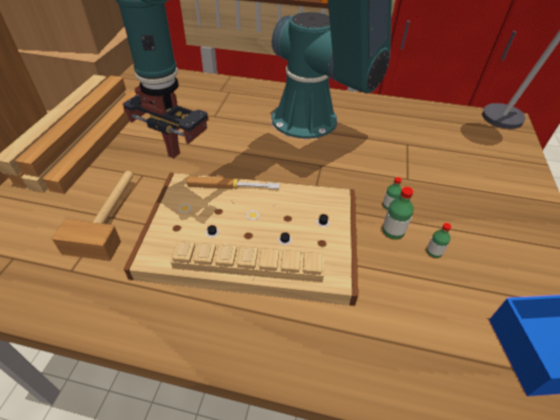

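Both brass dogs show as flat discs in their rings, at wrist (280,188) and (456,119). The black dogs still stand, nothing else has moved, and the hand is clear, so I'm handing the job in.

```bash
python3 - <<'E'
from h import *
a,b=[pickle.load(open(f'pics/{f}.pkl','rb')) for f in('scene1','a9')]
for d in(a,b):
    print([c.tolist() for c,s in blobs(d['frame'][175:265,160:360],(0,0,0),(179,255,60),30)])
print(observe()['qvel'].round(3)); job_done()
E
```

```text
[[163.1, 44.1], [51.6, 54.6], [124.6, 62.2]]
[[163.1, 44.1], [51.7, 54.7], [124.6, 62.1]]
[-0.001  0.011  0.009  0.001  0.003  0.003]
the job is handed in; nothing more can be done
```

I pushed both brass dogs down to their hard stops with the closed fingertips, then drew the hand straight up and handed the job in at about 9 s.

- **Flush:** the nearer-centre dog stopped at 24 N and the one by the mallet end at 20 N, each with the fingertips about 46 mm up. That matches the stop 1 mm above the board. Afterwards both showed as flat discs in their rings in all three cameras.
- **Left alone:** the three black dogs are within 0.1 pixel of where they were in the scene image. By eye, the blank, gouge, mallet and glue bottle look unmoved.
- **Not as planned:** sideways moves drifted, leaving the hand about 14 mm off on the first dog and 6 mm off on the second. I recentred before each push. At the 6 mm offset there may have been a light touch of about 2 N on the second brass dog itself.

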